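# Weigh a sample cup on the notched beam balance

### The job

Stand the sample cup upright in the middle of the balance pan, lowering it gently so that it is set down and not pressed on, and let it go. Then weigh it: nudge the poise from notch to notch along the beam by its upright tab until, with nothing touching the balance, the pointer at the end of the beam rests between the two long lines of the end plate. Use only light pushes on the balance (under 15 N, so no clamping the tab and no leaning on the beam), and leave everything else on the worktop where it is.

Things in the scene. Friction and masses are not known exactly. Their poses are not given: they have to be found in the camera images.
- balance: Small grey bench balance, bolted down; base 84 x 292 x 20 mm. Origin on the worktop under the beam's pivot, which is 90 mm up; y runs along the level beam towards the pointer, z up, -x is the face to read. The pan is centred 65 mm from the pivot towards -y; the poise runs on the +y arm, 34 to 142 mm from the pivot.
- pan_top (a point): Centre of the top face of the round steel pan, 64 mm across, 108 mm above the worktop when the beam is level. The pan always stays level and gives way by up to 9 mm down or up from there, against less than 1.5 N, before the beam meets its stop and it turns hard. The load weighs the same wherever it stands on the pan.
- poise_tab (a point): Middle of the poise's upright steel tab: 18 mm across the beam (x), 10 mm along it (y), 46 mm tall (23 mm above and below this point), 45 mm above the beam's axis. It stands on a brass sleeve, 22 mm along the beam and 24 mm across, whose top is 21 mm below this point. It tips with the beam: up to 20 mm up or down, 6 mm to and fro.
- pivot (a point): Pivot of the beam. The beam swings 0.14 rad either way to its stops and is damped: left alone it rests after about 1.5 s. With the poise in its innermost notch and the pan empty it is level. Any push on the tab tips it against a stop (outward: pointer down), so the pointer tells the truth only when nothing touches the balance. Axes as the balance.
- poise_sleeve (a point): Centre of the poise's sleeve, on the beam's axis. The poise (100 g) slides along the beam over ten notches 12 mm apart, held in each by a spring pawl. Pushed by the tab, it first gives as the beam tips, then about 4 to 6 N along the beam takes it out of a notch and the force drops; once more than half-way (6 mm) it snaps into the next by itself. Hard stops lie 1 mm beyond the innermost and outermost notches.
- pointer_tip (a point): Tip of the dark pointer blade at the outer (+y) end of the beam, 186 mm from the pivot. It goes up when the pan is too heavy (the poise must go out, away from the pan) and down when the poise is too far out. One notch of the poise moves the resting pointer by about 7.8 mm; it stops about 26 mm above or below the middle.
- centre_mark (a point): Middle of the white end plate (22 x 64 mm) just behind the pointer, 181 mm from the pivot, at pivot height; axes as the balance. Fine lines every 5 mm; the two long thick lines lie 5 mm above and 5 mm below this point. At balance the pointer's tip is at this height.
- cup_centre (a point): Centre, half-way up, of the closed sample cup: 58 mm tall, white tapering body (44 mm wide at most, 48 mm tall) with a round screw lid 50 mm across and 10 mm thick at the top. Stands on the worktop at the start; weight unknown, 50 to 105 g; it balances three to six notches out from the innermost.
- reagent_vial_1: Bystander: small glass vial with white screw cap, 23 mm wide, 50 mm tall, standing; origin under its base.
- reagent_vial_2: Bystander: another like it beside it; origin under its base.
- capped_vial: Bystander: small glass vial with white screw cap, 23 mm wide, 50 mm tall, standing in front of the balance; origin under its base.
- countdown_timer: Bystander: white countdown timer, 62 x 62 x 19 mm, lying flat in front of the black case; origin under its centre.
- tape_roll: Bystander: roll of white labels, 61 mm across, 30 mm tall, lying behind the balance; origin under its centre.
- pen: Bystander: marker pen, 137 mm long, 12 mm thick, lying; origin under its middle.

How it is judged:
By the outcome, as a careful person would: the job done as asked, in the order asked, and still so for the second after the job is handed in, with the robot touching nothing.
It also fails if it takes over 72 s, if anything falls off the work surface, if the arm or the gripper's body presses on something with over 40 N, if the wrist force passes 120 N, or if a joint passes its speed limit or range.

### The arm

A 6-joint arm with a two-finger parallel gripper is mounted at the origin on a cart in front of the work surface, level with it; the furniture and walls round the work are solid. World frame = base frame: x ahead of the robot, y to its left, z up, the work surface at z = 0. Lengths are in mm, angles in rad, forces in N, time in s.
With the tool pointing down it reaches from about 350 to 875 mm from the base axis. Payload 4.2 kg.
Tool frame: the origin (TCP) lies between the finger pads; the fingertips stand 14 mm ahead of it and the grasp point (between the pads) lies 5 mm behind it; z points along the fingers, y is the line along which they close (so a half turn about z gives the same grasp; the last joint's range is limited). The gripper opens to 85 mm and grips with 20 to 120 N. Pads are 22 mm wide; open, the fingers measure 114 mm over their backs; the gripper's body (76 mm by 85 mm) begins 54 mm behind the grasp point. The pads swing forward as they close: fully open they stand 13 mm farther back than shut.
Start: joints at [-0.898, 0.385, 0.008, 0, -1.194, -0.259], TCP at [251.32, -572.222, 245.312] pointing down, gripper open.
Joint ranges: [-3.14, 3.14], [-1.21, 2.06], [-1.07, 1.41], [-3.16, 2.05], [-2.99, -0.16], [-3.1, 3.1]. Speed limits (rad/s): [2.79, 2.79, 3.14, 3.14, 3.14, 3.14].

### API

Orientations are given as a unit quaternion [x, y, z, w].
In Python, from bench import * gives the robot as it stands.
- The arm moves only by the tool carry_out, never from a script. Its argument "motion" is a list of rows, each a list of 7 numbers: the turn, a rotation vector about the tool's x, y, z in rad, then the shift along the tool's x, y, z in mm, then the opening, from -1 (shut) to 1 (fully open), so that 0 is half open. A call has 1 to 5 rows; each row is the pose to reach, as a shift and turn from the pose commanded when the call began, along the tool's axes at that moment; what a row does not reach only later rows make up. A row lasts 1/8 s, in which the tool goes at most 62.5 mm and 10.7 degrees, less where a joint would pass 70% of its speed; a pose out of reach is approached as far as the arm can. A call with a gripper value outside its range is refused whole. The fingers move at their own pace and stop on an object; the grip force is fixed at half the most. Time passes only in rows, so rows that repeat a pose let the fingers close. It gives the time, the measured TCP pose, the force, the opening and the grip force at its end, in the units of the state.
- read_state(): the state, without advancing time (a new reading comes with each control period).
- get_image(name): name is "side" or "top" or "wrist"; returns a dict with "color" (384x512x3 uint8, blue, green, red), "mtx" (3x3 intrinsics, pixels), "position" and "orientation" of the camera in the world. Camera axes: x right, y down, z forward; pixel columns grow to the right and rows downward; lengths in mm; the calibration is good to about 2 mm. A picture is of the moment at which its call begins. There is no depth.
- job_done(): hands the job in; it is judged then, once.
The state is a dict: "clock": time; "joints": joint angles; "joint_vel": joint speeds; "joint_efforts": joint torques, N m; "position": TCP position; "ee_rot": TCP orientation; "contact_force": force on the tool from outside, world axes, zero at the start; "wrist_torque": the same for the moment, N m; "gripper_width": finger opening in mm; "grasp_force": force on a finger pad.
Only numpy, scipy, OpenCV 4.12 (cv2) and the standard library are available. Lean on these libraries where they do the work, as an engineer would, in place of code of your own. Each camera call takes 0.05 s, during which the arm holds its last target. There are 200 camera calls.

## Working session

There is one attempt and no reset: what is moved stays moved. The work goes in short steps, Python scripts to look and compute and a tool call to move; the robot and the scene stay as the last step left them, time stands still between calls to the robot, and variables do not carry over. Pictures are saved under pics/ and viewed, at most 10 in all, crops included, and the job is handed in when it is done.

Besides the shell and the picture viewer there is one more tool, called after "Emit:" in YAML: its name, and indented under it one key for each argument. carry_out: Moves the arm, as the interface text tells. Its arguments: {"type":"object","properties":{"motion":{"type":"array"}},"required":["motion"]}

```bash
mkdir -p pics; ls; cat > h.py <<'E'
from bench import *
import numpy as np, cv2
from scipy.spatial.transform import Rotation as R
def proj(im,P):
    r=R.from_quat(im["orientation"]).as_matrix()
    p=(np.atleast_2d(P)-np.array(im["position"]))@r
    q=p@np.array(im["mtx"]).T
    return q[:,:2]/q[:,2:]
def ray(im,uv):
    r=R.from_quat(im["orientation"]).as_matrix()
    d=r@np.linalg.solve(np.array(im["mtx"]),[uv[0],uv[1],1.])
    return np.array(im["position"]),d/np.linalg.norm(d)
def onz(im,uv,z):
    o,d=ray(im,uv); return o+d*(z-o[2])/d[2]
def tri(im1,a,im2,b):
    o1,d1=ray(im1,a);o2,d2=ray(im2,b)
    s=np.linalg.lstsq(np.stack([d1,-d2],1),o2-o1,rcond=None)[0]
    p,q=o1+s[0]*d1,o2+s[1]*d2
    return (p+q)/2,np.linalg.norm(p-q)
def totool(v):
    return R.from_quat(read_state()["ee_rot"]).inv().apply(v)
E
python3 - <<'E'
from h import *
s=read_state();print(s)
a=get_image("top");b=get_image("side")
for n,i in(("top",a),("side",b)):
    cv2.imwrite(f"pics/{n}0.png",i["color"]);print(n,i["mtx"],i["position"],i["orientation"])
E
```

```text
pics
{'clock': 0.0, 'joints': array([-8.98437524e-01,  3.85603240e-01,  6.64049638e-03, -4.80615308e-04,
       -1.19398014e+00, -2.58625966e-01]), 'joint_vel': array([-5.36932146e-04, -2.90737153e-04,  3.53136764e-05,  2.75129577e-04,
        6.26932431e-04,  1.10792385e-03]), 'joint_efforts': array([-8.92203661e-04, -3.92291200e+01,  1.88397825e+01,  4.18615893e+00,
       -4.56692316e-03, -4.51686390e-06]), 'position': array([ 251.08614084, -571.76087551,  244.20182344]), 'ee_rot': array([-2.05307244e-01,  9.78696957e-01,  1.05933613e-03, -2.82166074e-04]), 'contact_force': array([ 0.64150311, -0.14440762, -0.05716787]), 'wrist_torque': array([ 0.02945388, -0.00216816, -0.0638675 ]), 'grasp_force': 0.0, 'gripper_width': 85.77049272751931}
top [[478.45468205   0.         246.74568403]
 [  0.         478.45468205 189.55212491]
 [  0.           0.           1.        ]] [-507.77994176  -16.97517762 1392.05757496] [ 0.6851202  -0.65038172  0.23304878 -0.2308727 ]
side [[394.71058051   0.         256.45747239]
 [  0.         394.71058051 188.10377391]
 [  0.           0.           1.        ]] [   15.04019735 -1026.90031821   748.38835087] [ 0.84794957 -0.18083526  0.11364321 -0.48514467]
```

View pics/top0.png

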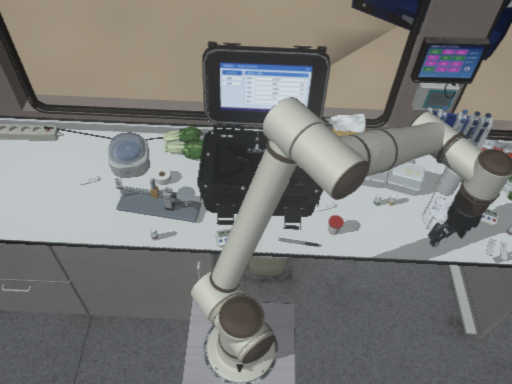

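View pics/side0.png

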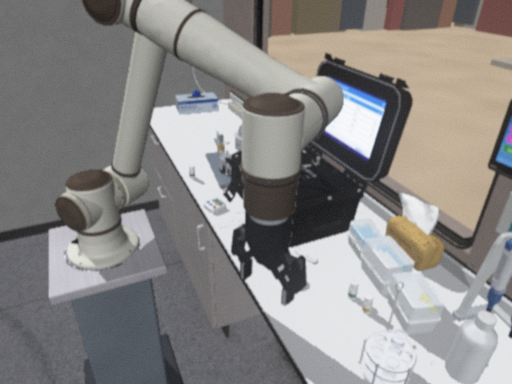

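The top view shows the red-lidded cup at (336,222), the balance at about (160,203), the capped vial at (154,233), the timer at (224,238), the pen at (300,243) and the tape roll at (163,178). In the side view the arm hides the cup, and the balance is far off at about (225,165). I'll zoom in on the balance.

```bash
python3 - <<'E'
from h import *
a=get_image("top");c=a["color"]
t=cv2.resize(c[165:250,100:250],None,fx=5,fy=5,interpolation=cv2.INTER_CUBIC)
cv2.imwrite("pics/bal0.png",t)
hsv=cv2.cvtColor(c,cv2.COLOR_BGR2HSV)
m=((hsv[...,0]<8)|(hsv[...,0]>170))&(hsv[...,1]>110)&(hsv[...,2]>60)
n,l,st,ce=cv2.connectedComponentsWithStats(m.astype(np.uint8))
for i in range(1,n):
    if st[i,4]>30: print(st[i],ce[i],onz(a,ce[i],58),onz(a,ce[i],53))
for uv in[(118,205),(200,218),(154,233),(391,201),(378,200),(224,238),(162,178)]:print(uv,onz(a,uv,0).round())
E
```

```text
[330 216  13  12 123] [335.68292683 221.49593496] [ 425.97537833 -301.78009538   58.        ] [ 429.47505982 -302.84753401   53.        ]
(118, 205) [493. 465.   0.]
(200, 218) [453. 166.   0.]
(154, 233) [382. 317.   0.]
(391, 201) [ 570. -524.    0.]
(378, 200) [ 572. -477.    0.]
(224, 238) [375.  75.   0.]
(162, 178) [627. 327.   0.]
```

View pics/bal0.png

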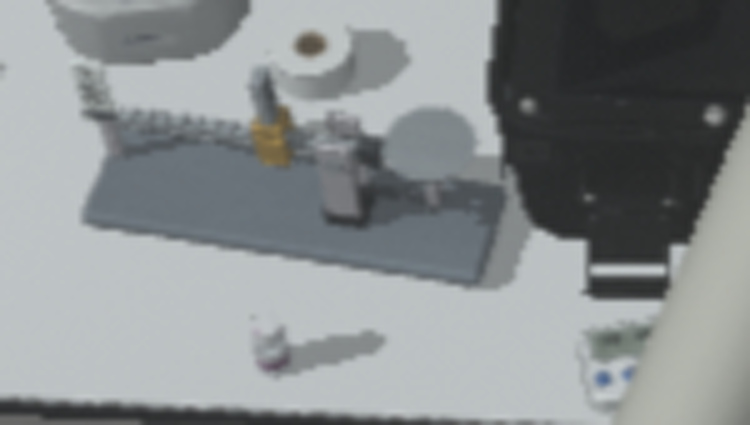

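The crop shows the pan at crop (430,143), the pillar at (342,165), the brass poise at (272,137) with its tab up to (262,75), the end plate at (92,95), and the front base corners at (85,222) and (478,283).

```bash
python3 - <<'E'
from h import *
a=get_image("top");F=lambda u,v,z:onz(a,(100+(u+.5)/5-.5,165+(v+.5)/5-.5),z)
p=F(430,143,108);e1=F(85,220,20);e2=F(479,282,20)
print("pan",p,"e",e1,e2,np.linalg.norm(e1-e2))
d=(e1-e2);th=np.arctan2(-d[0],d[1]);print("yaw",th)
y=np.array([-np.sin(th),np.cos(th),0]);x=np.array([np.cos(th),np.sin(th),0])
piv=p+65*y;print("pivot",piv,"base local",[(e-piv)@x for e in(e1,e2)],[(e-piv)@y for e in(e1,e2)])
print("tab local (top z158)",[(F(263,70,158)-piv)@v for v in(x,y)],"plate",[(F(92,95,90)-piv)@v for v in(x,y)])
s=read_state();print(s["position"],s["joints"][0]);print(R.from_quat(s["ee_rot"]).as_matrix().round(3))
print(totool([428-s["position"][0],-302-s["position"][1],0]))
E
```

```text
pan [477.84133467 210.82324748 108.        ] e [462.55968569 459.69515239  20.        ] [426.12995227 177.47607873  20.        ] 284.5605928621694
yaw -0.12837330814226988
pivot [486.16270007 275.28839215 108.        ] base local [np.float64(-47.01673494055912), np.float64(-47.01673494055912)] [np.float64(179.8676795396236), np.float64(-104.69291332254585)]
tab local (top z158) [np.float64(2.023423982165661), np.float64(45.6900827338493)] plate [np.float64(10.365431630091912), np.float64(180.91366600568665)]
[ 251.20998225 -571.95131097  244.64291251] -0.8983746327514688
[[-0.916 -0.402 -0.001]
 [-0.402  0.916  0.001]
 [ 0.     0.001 -1.   ]]
[-2.70399243e+02  1.76104028e+02  2.03103151e-01]
```

Emit:
carry_out:
  motion:
    - [0,0,0,-50,33,10,1]
    - [0,0,0,-100,65,20,1]
    - [0,0,0,-150,98,30,1]
    - [0,0,0,-200,130,40,1]
    - [0,0,0,-250,163,40,1]

```text
clock: 0.82
position: [415.0, -320.5, 204.5]
ee_rot: [-0.205, 0.979, 0.001, -0.001]
contact_force: [1.9, -0.4, 0.4]
gripper_width: 85.1
grasp_force: 0.0
```

```bash
python3 - <<'E'
from h import *
a=get_image("wrist");b=get_image("side");cv2.imwrite("pics/w1.png",np.hstack([a["color"],b["color"]])[:, :800]);s=read_state();print(s["position"],s["clock"],a["position"],proj(a,[428,-302,29]),proj(b,[428,-302,29]))
for i in(a,b):
    hsv=cv2.cvtColor(i["color"],cv2.COLOR_BGR2HSV)
    m=((hsv[...,0]<8)|(hsv[...,0]>170))&(hsv[...,1]>110)&(hsv[...,2]>60)
    n,l,st,ce=cv2.connectedComponentsWithStats(m.astype(np.uint8))
    for k in range(1,n):
        if st[k,4]>60: print(st[k],ce[k],onz(i,ce[k],58),onz(i,ce[k],53))
E
```

```text
[ 417.11026804 -318.69786337  205.28680927] 0.925 [ 340.0065576  -353.96637503  333.91600824] [[274.83573863 189.61628462]] [[278.5954906  262.63240643]]
[ 249  175   52   52 2134] [274.41283974 200.82146204] [ 429.83708353 -302.75027399   58.        ] [ 431.46494352 -301.82216363   53.        ]
[272 250  16  12 163] [279.60122699 255.42331288] [ 427.27492841 -306.4093506    58.        ] [ 430.26045627 -301.1913384    53.        ]
```

View pics/w1.png

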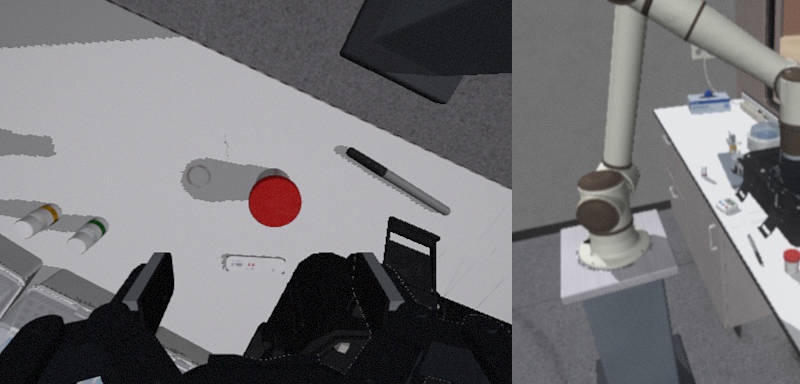

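The wrist view shows the red lid at (274,201), with the pen to its right, the two vials at the left and a small white stick at (255,264) beyond the cup. The closing line of the fingers is clear. The wrist and side views both put the cup at about (430,-302).

Emit:
carry_out:
  motion:
    - [0,0,0,-10,5,40,1]
    - [0,0,0,-18,9,80,1]
    - [0,0,0,-18,9,95,1]
    - [0,0,0,-18,9,95,1]

```text
clock: 1.42
position: [427.0, -307.4, 109.8]
ee_rot: [-0.205, 0.979, 0.0, -0.001]
contact_force: [0.6, -0.1, -0.3]
gripper_width: 85.2
grasp_force: 0.0
```

```bash
python3 - <<'E'
from h import *
for k in range(2):
    i=get_image("wrist");s=read_state();print(s["position"],s["contact_force"])
    hsv=cv2.cvtColor(i["color"],cv2.COLOR_BGR2HSV)
    m=((hsv[...,0]<8)|(hsv[...,0]>170))&(hsv[...,1]>110)&(hsv[...,2]>60)
    n,l,st,ce=cv2.connectedComponentsWithStats(m.astype(np.uint8))
    for k in range(1,n):
        if st[k,4]>200:
            p=onz(i,ce[k],57); print(st[k],p,totool(p-s["position"]))
E
```

```text
[ 427.8289093  -307.77675648  110.95286685] [ 0.83422267 -0.33772164  0.24791554]
[ 231  191   77   75 4568] [ 429.65255739 -302.60401813   57.        ] [-3.7373404   4.05222871 53.95003693]
[ 428.22024509 -307.88650746  111.57835389] [-0.43700455  0.15567828 -0.27497708]
[ 232  189   77   75 4529] [ 429.67367522 -302.61374852   57.        ] [-3.37393991  4.34965561 54.57479441]
```

Emit:
carry_out:
  motion:
    - [0,0,0,-3.6,3.5,25,1]
    - [0,0,0,-3.6,3.5,50,1]
    - [0,0,0,-3.6,3.5,63,1]
    - [0,0,0,-3.6,3.5,63,1]
    - [0,0,0,-3.6,3.5,63,-0.3]

```text
clock: 2.15
position: [430.3, -302.8, 48.4]
ee_rot: [-0.206, 0.979, -0.001, 0.001]
contact_force: [0.2, 0.6, -0.1]
gripper_width: 70.0
grasp_force: 0.0
```

Emit:
carry_out:
  motion:
    - [0,0,0,0,0,0,-0.6]
    - [0,0,0,0,0,0,-0.6]
    - [0,0,0,0,0,0,-0.6]
    - [0,0,0,0,0,0,-0.6]

```text
clock: 2.65
position: [430.2, -302.6, 48.7]
ee_rot: [-0.206, 0.979, -0.001, 0.001]
contact_force: [0.5, 1.1, 5.6]
gripper_width: 47.7
grasp_force: 60.9
```

Emit:
carry_out:
  motion:
    - [0,0,0,0,0,-30,-0.6]
    - [0,0,0,0,0,-80,-0.6]
    - [0,0,0,0,0,-135,-0.6]
    - [0,0,0,0,0,-190,-0.6]
    - [0,0,0,0,0,-230,-0.6]

```text
clock: 3.28
position: [429.6, -302.4, 280.4]
ee_rot: [-0.205, 0.979, -0.001, 0.002]
contact_force: [1.0, -0.0, -0.3]
gripper_width: 48.1
grasp_force: 61.8
```

```bash
python3 - <<'E'
from h import *
s=read_state();print(s["position"],s["gripper_width"],s["contact_force"],s["joints"])
M=R.from_quat([-.2053,.9787,0,0])
p0=np.array([430,-302.5,277])
W=[(405,-245),(392,-190),(388,-130),(388,-70),(388,-10)]
for w in W: print(M.inv().apply([w[0]-p0[0],w[1]-p0[1],0]).round())
E
```

```text
[ 429.57125093 -302.36883279  280.43315896] 48.09147091413954 [ 1.01784825 -0.02131734 -0.29541073] [-3.04168069e-01  1.88181688e-01 -1.78984657e-01  1.23439590e-04
 -1.19996130e+00 -8.52738166e-01]
[-0. 63.  0.]
[-10. 118.   0.]
[-31. 175.   0.]
[-55. 230.   0.]
[-79. 285.   0.]
```

Emit:
carry_out:
  motion:
    - [0,0,-0.1,0,60,0,-0.6]
    - [0,0,-0.2,-10,115,0,-0.6]
    - [0,0,-0.3,-31,170,0,-0.6]
    - [0,0,-0.4,-55,225,0,-0.6]
    - [0,0,-0.5,-79,280,0,-0.6]

```text
clock: 3.9
position: [388.5, -12.5, 277.8]
ee_rot: [-0.443, 0.897, -0.0, 0.001]
contact_force: [0.6, -0.0, -0.6]
gripper_width: 47.9
grasp_force: 62.0
```

```bash
python3 - <<'E'
from h import *
s=read_state();print(s["position"],s["gripper_width"],s["contact_force"],s["joints"].round(3))
M=R.from_quat([-.2053,.9787,0,0])
p=np.array([430,-302.5,277])+M.apply([-79,280,0]);M=M*R.from_rotvec([0,0,-.5]);print(p,M.as_matrix().round(3))
for w in [(388,50),(400,105),(425,155),(450,190),(460,205)]: print(M.inv().apply([w[0]-p[0],w[1]-p[1],0]).round())
E
```

```text
[388.48976468 -12.53701869 277.77482036] 47.86231944670511 [ 0.59984955 -0.04306858 -0.57453376] [ 0.391 -0.062 -0.459 -0.    -1.173 -1.045]
[389.82163232 -14.35646152 277.        ] [[-0.611 -0.792  0.   ]
 [-0.792  0.611  0.   ]
 [-0.     0.    -1.   ]]
[-50.  41.   0.]
[-101.   65.    0.]
[-156.   76.    0.]
[-199.   77.    0.]
[-217.   78.    0.]
```

Emit:
carry_out:
  motion:
    - [0,0,-0.13,-50,41,0,-0.6]
    - [0,0,-0.26,-101,65,0,-0.6]
    - [0,0,-0.4,-140,70,0,-0.6]
    - [0,0,-0.53,-140,70,0,-0.6]
    - [0,0,-0.53,-140,70,0,-0.6]

```text
clock: 4.53
position: [419.0, 139.7, 277.1]
ee_rot: [-0.66, 0.751, 0.0, -0.0]
contact_force: [-0.4, 0.2, -1.2]
gripper_width: 48.1
grasp_force: 62.0
```

```bash
python3 - <<'E'
from h import *
a=get_image("wrist");cv2.imwrite("pics/w2.png",a["color"])
s=read_state();print(s["position"],s["joints"].round(3),R.from_quat(s["ee_rot"]).as_matrix().round(3),a["position"],s["clock"],proj(a,[[478,211,108],s["position"]]))
E
```

```text
[418.90831561 139.27181752 277.23856085] [ 0.691  0.041 -0.359 -0.    -1.172 -0.82 ] [[-0.129 -0.992 -0.   ]
 [-0.992  0.129 -0.   ]
 [ 0.     0.    -1.   ]] [408.96310584  57.61546156 406.49094756] 4.575 [[216.72282952 244.63153099]
 [264.00008455 268.39273839]]
```

View pics/w2.png

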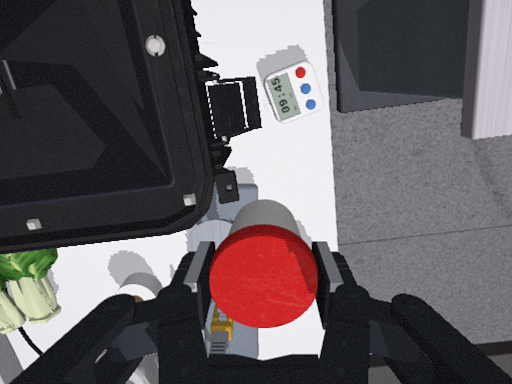

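The wrist view shows the held cup in the centre at (263,275), the pan half hidden at about (212,238), the poise at (222,330), the timer at (292,92) and the case's near corner at about (207,222), right beside the pan. I'll shift past the cup to see the pan clearly.

Emit:
carry_out:
  motion:
    - [0,0,0,-30,4,0,-0.6]
    - [0,0,0,-60,8,0,-0.6]
    - [0,0,0,-60,8,0,-0.6]
    - [0,0,0,-60,8,0,-0.6]

```text
clock: 5.08
position: [418.7, 199.2, 277.4]
ee_rot: [-0.66, 0.751, 0.0, -0.0]
contact_force: [-0.5, 1.6, -1.3]
gripper_width: 47.9
grasp_force: 62.0
```

```bash
python3 - <<'E'
from h import *
a=get_image("wrist");cv2.imwrite("pics/w3.png",cv2.resize(a["color"][60:320,130:400],None,fx=2.2,fy=2.2,interpolation=cv2.INTER_CUBIC));cv2.imwrite("w3raw.png",a["color"]);import pickle;pickle.dump(a,open("w3.pkl","wb"))
s=read_state();print(s["position"],s["clock"],proj(a,[[478,211,108],[469,146,108]]))
E
```

```text
[418.72155313 199.04988036 277.41811161] 5.125 [[206.18798442 191.92616224]
 [202.78294601 125.52389545]]
```

View pics/w3.png

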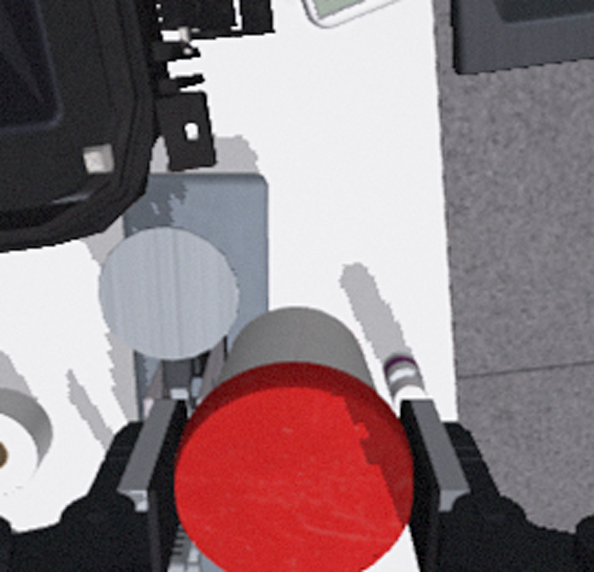

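The crop shows the pan as a clean ellipse centred at crop (169,292), which is pixel (206.8,192.7). The case rim runs past it from (150,180) to (0,250) in the crop. I'll check the clearance from rim to fingers.

```bash
python3 - <<'E'
from h import *
import pickle,copy
a=pickle.load(open("w3.pkl","rb"));F=lambda u,v:(130+u/2.2,60+v/2.2)
b=copy.copy(a);b["position"]=np.array([408.96310584,57.61546156,406.49094756]);print(a["position"])
print("latch",tri(a,F(98,158),b,(190,200)))
print("corner",tri(a,F(150,185),b,(208,222)))
m=cv2.cvtColor(a["color"],cv2.COLOR_BGR2HSV)
print("pan",onz(a,F(169,292),108))
for z in(175,150): 
  for q in[(157,120),(150,180),(100,228),(50,243),(5,249)]: print(z,q,onz(a,F(*q),z).round())
for q in[(265,182),(124,200)]: print("base",onz(a,F(*q),20).round())
print("vial",onz(a,F(400,362),50).round(),"tape",onz(a,F(0,450),30).round())
E
```

```text
[408.55326085 117.14758761 406.73345402]
latch (array([484.32507888, 144.07150989, 148.87173954]), np.float64(0.20272768073699318))
corner (array([460.88078221, 150.52237844, 186.92667385]), np.float64(4.355408519025482))
pan [477.53063191 211.91645754 108.        ]
175 (157, 120) [455. 132. 175.]
175 (150, 180) [461. 151. 175.]
175 (100, 228) [481. 165. 175.]
175 (50, 243) [500. 168. 175.]
175 (5, 249) [515. 168. 175.]
150 (157, 120) [460. 133. 150.]
150 (150, 180) [467. 154. 150.]
150 (100, 228) [489. 170. 150.]
150 (50, 243) [509. 173. 150.]
150 (5, 249) [527. 173. 150.]
base [433. 183.  20.]
base [513. 182.  20.]
vial [370. 288.  50.] tape [619. 326.  30.]
```

Emit:
carry_out:
  motion:
    - [0,0,0,-19.5,-56,0,-0.6]
    - [0,0,0,-19.5,-56,40,-0.6]
    - [0,0,0,-19.5,-56,80,-0.6]
    - [0,0,0,-19.5,-56,105,-0.6]
    - [0,0,0,-19.5,-56,105,-0.6]

```text
clock: 5.75
position: [476.0, 210.5, 170.7]
ee_rot: [-0.66, 0.751, 0.0, -0.002]
contact_force: [0.0, 0.9, 0.0]
gripper_width: 47.6
grasp_force: 62.1
```

```bash
python3 - <<'E'
from h import *
P=[]
for k in range(4):
    a=get_image("wrist" if k<1 else "side");s=read_state();P.append(s["position"]);print(s["contact_force"].round(2))
print(np.mean(P,0),s["clock"],s["gripper_width"])
b=a["color"];q=proj(a,[[478,211,150]])[0];print(q)
u,v=q.astype(int);cv2.imwrite("pics/s4.png",cv2.resize(b[max(v-50,0):v+50,max(u-60,0):u+60],None,fx=5,fy=5,interpolation=cv2.INTER_CUBIC))
E
```

```text
[ 0.43 -0.26  0.15]
[ 0.5  -0.8   0.42]
[ 0.4   0.13 -0.44]
[-0.22 -0.25 -0.04]
[477.57076043 212.06445728 173.42147446] 5.95 47.83000401256329
[227.45866727 147.45443165]
```

View pics/s4.png

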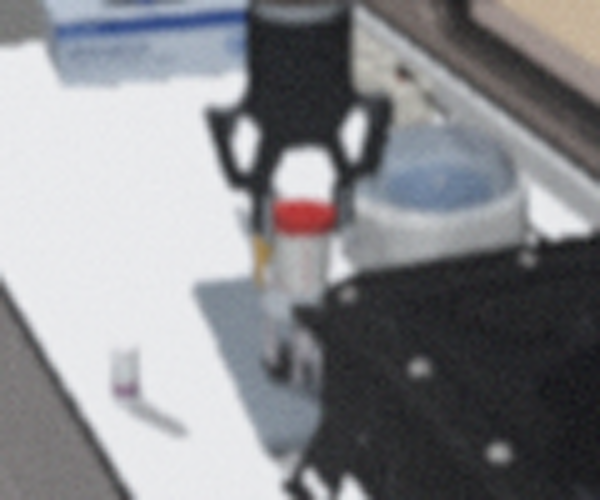

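The side view shows the cup upright in the gripper just above the pan. Now I'll lower it slowly: 17 mm to contact, then about 5 mm of the soft travel.

Emit:
carry_out:
  motion:
    - [0,0,0,0,0,10,-0.6]
    - [0,0,0,0,0,15,-0.6]
    - [0,0,0,0,0,18,-0.6]
    - [0,0,0,0,0,20,-0.6]
    - [0,0,0,0,0,20,-0.6]

```text
clock: 6.58
position: [476.9, 212.2, 152.2]
ee_rot: [-0.661, 0.751, -0.0, -0.0]
contact_force: [0.0, 0.3, 0.6]
gripper_width: 47.8
grasp_force: 62.2
```

Emit:
carry_out:
  motion:
    - [0,0,0,0,0,1,-0.6]
    - [0,0,0,0,0,2,-0.6]
    - [0,0,0,0,0,2,-0.6]

```text
clock: 6.95
position: [477.0, 212.2, 150.3]
ee_rot: [-0.661, 0.751, -0.0, 0.0]
contact_force: [-0.2, 0.6, -0.2]
gripper_width: 47.8
grasp_force: 62.2
```

```bash
python3 - <<'E'
from h import *
for k in range(3):
    a=get_image("top");s=read_state();print(s["position"],s["contact_force"].round(2))
E
```

```text
[476.98871586 212.24584941 150.34155518] [-1.17  0.11 -0.02]
[476.99138856 212.2109601  150.35894929] [-0.44  0.71  0.05]
[476.99389882 212.24980397 150.36536331] [-0.39 -0.03 -0.45]
```

Emit:
carry_out:
  motion:
    - [0,0,0,0,0,0,0.25]
    - [0,0,0,0,0,0,0.45]
    - [0,0,0,0,0,0,0.6]
    - [0,0,0,0,0,0,0.6]

```text
clock: 7.6
position: [476.9, 212.2, 150.3]
ee_rot: [-0.661, 0.751, -0.0, -0.0]
contact_force: [0.1, 0.3, -0.4]
gripper_width: 68.4
grasp_force: 0.0
```

```bash
python3 - <<'E'
from h import *
a=get_image("top");b=get_image("wrist");s=read_state();print(s["clock"],s["position"],s["contact_force"].round(2),s["gripper_width"])
i=b
hsv=cv2.cvtColor(i["color"],cv2.COLOR_BGR2HSV)
m=((hsv[...,0]<8)|(hsv[...,0]>170))&(hsv[...,1]>110)&(hsv[...,2]>60)
n,l,st,ce=cv2.connectedComponentsWithStats(m.astype(np.uint8))
for k in range(1,n):
    if st[k,4]>200: print(st[k],onz(i,ce[k],99+58))
E
```

```text
7.7 [476.95546931 212.19861513 150.3283578 ] [-1.04  0.2  -0.  ] 68.60608691522314
[ 210  225  110  104 9050] [476.67256429 211.95467937 157.        ]
```

The cup stands free on the pan, with its lid centred at (476.7,212.0) against the pan centre (477.5,211.9). Next I'll lift clear, turn the camera to the robot side (+90° about tool z) and close the gripper.

Emit:
carry_out:
  motion:
    - [0,0,0,0,0,-20,0.7]
    - [0,0,0,0,0,-70,0.7]
    - [0,0,0.17,0,0,-110,0.5]
    - [0,0,0.35,-20,0,-130,0]
    - [0,0,0.53,-40,0,-130,-0.5]

```text
clock: 8.32
position: [482.8, 252.7, 282.9]
ee_rot: [-0.438, 0.899, 0.001, 0.002]
contact_force: [-0.5, -0.2, -0.6]
gripper_width: 28.6
grasp_force: 0.0
```

Emit:
carry_out:
  motion:
    - [0,0,0.18,0,0,0,-1]
    - [0,0,0.36,0,0,0,-1]
    - [0,0,0.54,0,0,0,-1]
    - [0,0,0.72,0,0,0,-1]
    - [0,0,0.9,0,0,0,-1]

```text
clock: 8.95
position: [481.9, 251.8, 280.2]
ee_rot: [-0.004, 1.0, -0.0, -0.0]
contact_force: [0.6, 0.3, -0.6]
gripper_width: -0.2
grasp_force: 0.0
```

Emit:
carry_out:
  motion:
    - [0,0,0.14,0,0,0,-1]
    - [0,0,0.14,0,0,0,-1]

```text
clock: 9.2
position: [481.9, 251.8, 280.3]
ee_rot: [0.062, 0.998, -0.0, -0.0]
contact_force: [0.4, 0.3, 0.6]
gripper_width: 0.0
grasp_force: 0.0
```

```bash
python3 - <<'E'
from h import *
a=get_image("wrist");cv2.imwrite("pics/w5.png",a["color"]);import pickle;pickle.dump(a,open("w5.pkl","wb"))
s=read_state();print(s["position"],s["joints"].round(2),R.from_quat(s["ee_rot"]).as_matrix().round(3),a["position"],s["clock"],s["gripper_width"],s["contact_force"])
print(proj(a,[[478,212,157],[485.6,276.4,90],[490,310,135],[509,456,90]]))
E
```

```text
[481.92403156 251.84287625 280.23426837] [ 0.78  0.22 -0.14 -0.   -1.21 -2.47] [[-0.992  0.123 -0.   ]
 [ 0.123  0.992 -0.   ]
 [ 0.    -0.    -1.   ]] [400.46195059 261.94468405 409.62433369] 9.25 -0.18326262823917297 [-0.70308231  0.19489228  0.7224221 ]
[[216.00657626 188.11596364]
 [287.15861933 167.67179722]
 [327.94988078 180.30728213]
 [460.43365252 168.55100187]]
```

View pics/w5.png

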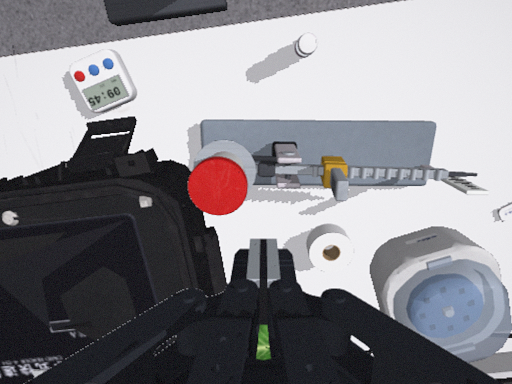

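The wrist view (down = +x, right = +y) shows the cup standing on the pan at (218,186), the pillar at (286,163), the brass poise at (334,170) with its tab top at about (341,188), the pointer and plate at about (468,177), and the capped vial at (307,44).

```bash
python3 - <<'E'
from h import *
import pickle
a=pickle.load(open("w5.pkl","rb"));c=a["color"]
hsv=cv2.cvtColor(c,cv2.COLOR_BGR2HSV)
m=(hsv[...,0]>14)&(hsv[...,0]<32)&(hsv[...,1]>120)&(hsv[...,2]>80);m[:130]=0;m[200:]=0;m[:,:300]=0
v,u=np.nonzero(m);print("brass",u.min(),u.max(),v.min(),v.max(),u.mean(),v.mean())
print(onz(a,(u.mean(),v.mean()),108))
for q,z in[((341,190),155),((341,184),162),((287,165),105),((470,174),90),((470,174),116),((435,125),20),((203,122),20)]:print(q,z,onz(a,q,z).round(1))
d=onz(a,(435,125),20)-onz(a,(203,122),20);print("yaw",np.arctan2(-d[0],d[1]))
y=np.array([.128,.992,0]);piv=np.array([485.6,276.4,90])
P=[piv+k*y+[0,0,45+.14*k]-6*y for k in(34,46,58)];print(proj(a,P+[p+[0,0,23]-3*y for p in P]).round())
E
```

```text
brass 321 347 156 187 331.7085308056872 167.91469194312796
[486.4986182  319.15049246 108.        ]
(341, 190) 155 [493.5 317.  155. ]
(341, 184) 162 [485.7 315.7 162. ]
(287, 165) 105 [478.9 275.8 105. ]
(470, 174) 90 [516.3 466.4  90. ]
(470, 174) 116 [506.8 449.8 116. ]
(435, 125) 20 [473.3 463.7  20. ]
(203, 122) 20 [434.6 183.8  20. ]
yaw -0.1372095534401558
[[322. 182.]
 [336. 182.]
 [350. 183.]
 [324. 190.]
 [339. 191.]
 [354. 191.]]
```

Emit:
carry_out:
  motion:
    - [0,0,0,-3,23,0,-1]
    - [0,0,0,-3,23,45,-1]
    - [0,0,0,-3,23,90,-1]
    - [0,0,0,-3,23,115,-1]
    - [0,0,0,-3,23,125,-1]

```text
clock: 9.88
position: [487.6, 274.7, 153.5]
ee_rot: [0.062, 0.998, -0.001, -0.001]
contact_force: [0.4, 0.6, -0.3]
gripper_width: -0.4
grasp_force: 0.0
```

Emit:
carry_out:
  motion:
    - [0,0,0,0,0,5,-1]
    - [0,0,0,0,0,9,-1]
    - [0,0,0,0,0,9,-1]

```text
clock: 10.25
position: [488.1, 274.6, 146.9]
ee_rot: [0.063, 0.998, 0.0, 0.0]
contact_force: [-0.2, -0.3, -0.0]
gripper_width: 0.4
grasp_force: 0.0
```

```bash
cat >> h.py <<'E'
Y=np.array([.13,.9915,0]);PIV=np.array([485.6,276.4,90])
def brass(a):
    hsv=cv2.cvtColor(a["color"],cv2.COLOR_BGR2HSV)
    m=((hsv[...,0]>14)&(hsv[...,0]<32)&(hsv[...,1]>120)&(hsv[...,2]>80)).astype(np.uint8)
    n,l,st,ce=cv2.connectedComponentsWithStats(m)
    k=1+np.argmax(st[1:,4]);x,y,w,h,_=st[k]
    return st[k],[round(float((onz(a,(u,ce[k][1]),105)-PIV)@Y),1) for u in(x,ce[k][0],x+w)]
E
python3 - <<'E'
from h import *
a=get_image("wrist");cv2.imwrite("pics/w6.png",a["color"])
s=read_state();print(s["position"],a["position"],s["clock"],s["contact_force"]);print(brass(a))
E
```

```text
[488.17932063 274.56819074 147.03851252] [406.55080095 284.70891793 276.22024864] 10.3 [-0.31341133  0.38725995  0.33931228]
(array([ 323,  195,   44,   60, 1483], dtype=int32), [33.8, 44.6, 59.8])
```

View pics/w6.png

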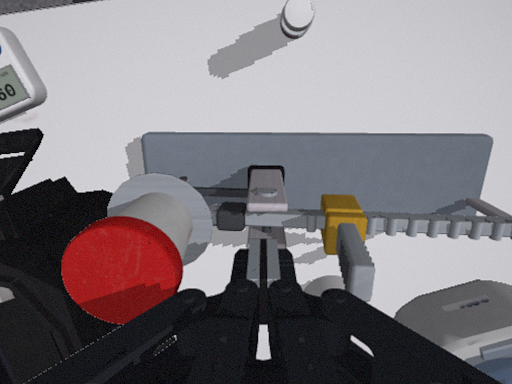

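The wrist view shows the closed fingers at (262,265) in the gap between the cup (122,265) and the tab (355,260), with nothing touching. The sleeve is at about 45 mm from the pivot. Now I'll push outward slowly.

Emit:
carry_out:
  motion:
    - [0,0,0,0,10,0,-1]
    - [0,0,0,0,17,0,-1]
    - [0,0,0,0,21,0,-1]
    - [0,0,0,0,25,0,-1]
    - [0,0,0,0,29,0,-1]

```text
clock: 10.92
position: [491.2, 302.8, 145.9]
ee_rot: [0.063, 0.998, -0.001, -0.001]
contact_force: [-0.3, -0.9, -0.8]
gripper_width: -0.0
grasp_force: 0.7
```

```bash
python3 - <<'E'
from h import *
a=get_image("wrist");s=read_state();print(s["position"],(s["position"]-PIV)@Y,s["contact_force"],brass(a))
E
```

```text
[491.43454499 303.4143843  145.99042954] 27.543252883250805 [ 0.52246572 -0.04961123 -0.49500355] (array([ 278,  194,   40,   56, 1392], dtype=int32), [35.4, 45.7, 58.8])
```

Emit:
carry_out:
  motion:
    - [0,0,0,0,3,0,-1]
    - [0,0,0,0,6,0,-1]
    - [0,0,0,0,9,0,-1]
    - [0,0,0,0,12,0,-1]
    - [0,0,0,0,15,0,-1]

```text
clock: 11.6
position: [493.5, 318.3, 146.3]
ee_rot: [0.063, 0.998, 0.0, 0.0]
contact_force: [-0.4, -1.0, -0.8]
gripper_width: -0.1
grasp_force: 0.6
```

```bash
python3 - <<'E'
from h import *
a=get_image("wrist");s=read_state();print(s["position"],(s["position"]-PIV)@Y,s["contact_force"],brass(a))
E
```

```text
[494.10627444 319.33799463 146.75433091] 43.67883734798268 [-0.21298594  0.77028036  0.55334752] (array([ 260,  190,   44,   49, 1254], dtype=int32), [40.5, 52.0, 66.2])
```

Emit:
carry_out:
  motion:
    - [0,0,0,0,3,0,-1]
    - [0,0,0,0,6,0,-1]
    - [0,0,0,0,9,0,-1]
    - [0,0,0,0,12,0,-1]
    - [0,0,0,0,15,0,-1]

```text
clock: 12.28
position: [495.9, 334.2, 147.0]
ee_rot: [0.063, 0.998, 0.001, 0.001]
contact_force: [-0.4, -1.7, -1.1]
gripper_width: -0.3
grasp_force: 1.4
```

Emit:
carry_out:
  motion:
    - [0,0,0,0,3,0,-1]
    - [0,0,0,0,6,0,-1]
    - [0,0,0,0,9,0,-1]
    - [0,0,0,0,9,0,-1]

```text
clock: 12.78
position: [497.3, 343.4, 147.1]
ee_rot: [0.063, 0.998, 0.002, 0.001]
contact_force: [0.1, -0.3, 0.3]
gripper_width: 0.0
grasp_force: 0.0
```

```bash
python3 - <<'E'
from h import *
a=get_image("wrist");s=read_state();print(s["position"],(s["position"]-PIV)@Y,s["contact_force"],brass(a))
E
```

```text
[497.17233145 343.31802847 147.17472092] 67.85362831207163 [-0.29524183  0.96086895  1.09997361] (array([ 267,  188,   43,   57, 1218], dtype=int32), [70.1, 81.2, 95.3])
```

The poise is at about 82 mm (notch 4) and clear of the fingers. I'll back off and go to a reading pose.

Emit:
carry_out:
  motion:
    - [0,0,0,0,-10,0,-1]
    - [0,0,0,0,-10,-60,-1]
    - [0,0,0,45,10,-60,-1]
    - [0,0,0,68,60,-60,-1]
    - [0,0,0,68,84,-35,-1]

```text
clock: 13.45
position: [439.3, 436.9, 184.4]
ee_rot: [0.062, 0.998, 0.004, 0.002]
contact_force: [0.8, 0.8, -0.5]
gripper_width: 0.2
grasp_force: 0.0
```

Emit:
carry_out:
  motion:
    - [0,-0.15,0,0,0,0,-1]
    - [0,-0.3,0,0,0,0,-1]
    - [0,-0.45,0,0,0,0,-1]
    - [0,-0.6,0,0,0,0,-1]
    - [0,-0.6,0,0,0,0,-1]

```text
clock: 14.08
position: [497.2, 425.7, 239.6]
ee_rot: [0.017, 0.976, -0.022, 0.218]
contact_force: [0.8, 0.2, -0.7]
gripper_width: -0.1
grasp_force: 0.0
```

Emit:
carry_out:
  motion:
    - [0,0,0,0,0,0,-1]
    - [0,0,0,0,0,0,-1]
    - [0,0,0,0,0,0,-1]
    - [0,0,0,0,0,0,-1]
    - [0,0,0,0,0,0,-1]

```text
clock: 14.7
position: [496.8, 426.1, 238.2]
ee_rot: [0.017, 0.976, -0.022, 0.217]
contact_force: [-0.4, 0.5, 0.1]
gripper_width: -0.1
grasp_force: 0.0
```

```bash
python3 - <<'E'
from h import *
import pickle
a=get_image("wrist");s=read_state();print(s["position"],a["position"],s["clock"],s["contact_force"],brass(a));pickle.dump(a,open("w7.pkl","wb"))
q=proj(a,[[509,456,90]])[0];print(q)
u,v=(q+.5).astype(int);u0,v0=max(u-80,0),max(v-60,0);print(u0,v0)
cv2.imwrite("pics/w7.png",cv2.resize(a["color"][v0:v0+120,u0:u0+160],None,fx=5,fy=5,interpolation=cv2.INTER_CUBIC))
E
```

```text
[496.8126311  426.05100596 238.28297467] [368.05078284 434.41081245 320.2230212 ] 14.75 [-0.97138638 -0.27664483  0.07387377] (array([ 168,   88,   36,   50, 1063], dtype=int32), [71.5, 86.1, 99.2])
[306.41197833 121.17168921]
226 61
```

View pics/w7.png

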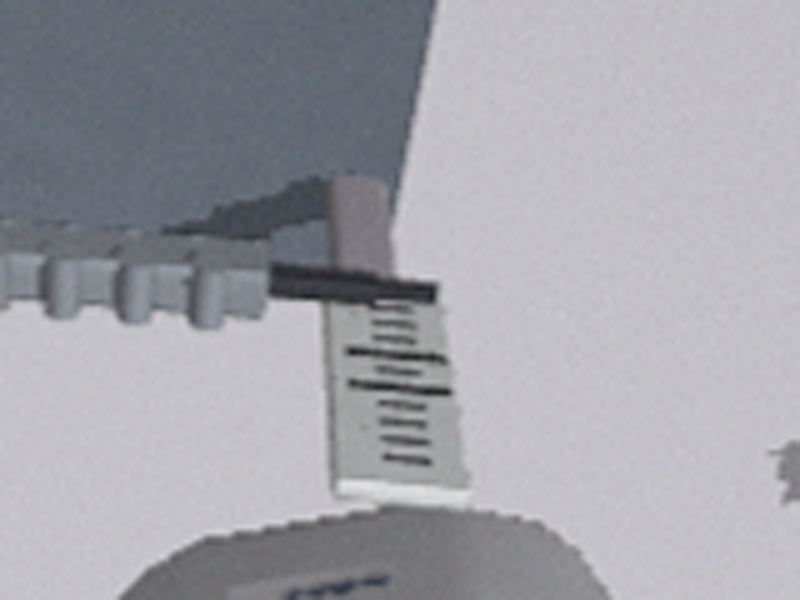

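The crop shows the plate upside down: its foot is at the top and the long lines at crop rows 355 and 387. The pointer tip is at (435,292), so it reads low. Seen this steeply the parallax is large, so I'll correct for it by geometry.

```bash
python3 - <<'E'
from h import *
import pickle
a=pickle.load(open("w7.pkl","rb"));F=lambda u,v:(226+u/5,61+v/5)
X=np.array([.9915,-.13,0])
for n,q in dict(tip=(436,292),tiptop=(436,300),mark=(398,371),beamend=(268,280),l1=(396,355),l2=(400,387),top=(400,492)).items():
    o,d=ray(a,F(*q))
    for lx in(-3,0,3,6,9,12):
        t=(lx-(o-PIV)@X)/(d@X);p=o+t*d;print(n,lx,"y",((p-PIV)@Y).round(1),"z",p[2].round(1),end=" | ")
    print()
print(R.from_quat(read_state()["ee_rot"]).as_matrix().round(3),read_state()["joints"].round(2))
E
```

```text
tip -3 y 186.2 z 91.0 | tip 0 y 187.2 z 85.9 | tip 3 y 188.2 z 80.7 | tip 6 y 189.2 z 75.6 | tip 9 y 190.2 z 70.5 | tip 12 y 191.2 z 65.4 | 
tiptop -3 y 186.0 z 93.5 | tiptop 0 y 187.0 z 88.4 | tiptop 3 y 188.0 z 83.4 | tiptop 6 y 189.0 z 78.3 | tiptop 9 y 190.0 z 73.2 | tiptop 12 y 191.0 z 68.2 | 
mark -3 y 178.4 z 115.3 | mark 0 y 179.2 z 110.7 | mark 3 y 180.0 z 106.2 | mark 6 y 180.8 z 101.6 | mark 9 y 181.7 z 97.0 | mark 12 y 182.5 z 92.4 | 
beamend -3 y 158.3 z 92.3 | beamend 0 y 158.7 z 87.3 | beamend 3 y 159.1 z 82.2 | beamend 6 y 159.5 z 77.1 | beamend 9 y 159.8 z 72.0 | beamend 12 y 160.2 z 66.9 | 
l1 -3 y 178.3 z 110.9 | l1 0 y 179.1 z 106.2 | l1 3 y 180.0 z 101.6 | l1 6 y 180.8 z 96.9 | l1 9 y 181.6 z 92.2 | l1 12 y 182.5 z 87.5 | 
l2 -3 y 178.4 z 119.6 | l2 0 y 179.2 z 115.1 | l2 3 y 180.1 z 110.6 | l2 6 y 180.9 z 106.1 | l2 9 y 181.7 z 101.6 | l2 12 y 182.6 z 97.2 | 
top -3 y 176.8 z 145.5 | top 0 y 177.6 z 141.5 | top 3 y 178.4 z 137.6 | top 6 y 179.2 z 133.7 | top 9 y 180.0 z 129.8 | top 12 y 180.8 z 125.9 | 
[[-0.905  0.043  0.424]
 [ 0.024  0.998 -0.051]
 [-0.425 -0.036 -0.904]] [ 1.1   0.33 -0.36  0.59 -0.81 -3.1 ]
```

```bash
python3 - <<'E'
from h import *
s=read_state();M0=R.from_quat(s["ee_rot"]);a=get_image("wrist")
Rc=M0.inv()*R.from_quat(a["orientation"]);tc=M0.inv().apply(a["position"]-s["position"]);print("tc",tc,"axis",Rc.as_matrix()[:,2].round(3))
tip=PIV+185*Y
for phi,til,dist in[(.35,.7,260),(.5,.7,260)]:
    h=np.array([np.cos(phi),np.sin(phi),0]);z=np.sin(til)*h+[0,0,-np.cos(til)];x=-np.cos(til)*h+[0,0,-np.sin(til)]
    M=R.from_matrix(np.stack([x,np.cross(z,x),z],1))
    cam=tip-dist*(M*Rc).as_matrix()[:,2];tcp=cam-M.apply(tc)
    print(phi,"cam",cam.round(),"tcp",tcp.round(),"shift",M0.inv().apply(tcp-s["position"]).round(1),"rot",(M0.inv()*M).as_rotvec().round(3),"dist")
E
```

```text
tc [  81.8431046    -0.15186078 -129.11291104] axis [-0.321 -0.001  0.947]
0.35 cam [301. 384. 225.] tcp [438. 434. 179.] shift [79.2  7.4 28.5] rot [-0.243 -0.264 -0.313] dist
0.5 cam [314. 353. 225.] tcp [442. 423. 179.] shift [74.7 -2.9 31. ] rot [-0.323 -0.264 -0.44 ] dist
```

Emit:
carry_out:
  motion:
    - [-0.06,-0.06,-0.08,40,4,10,-1]
    - [-0.12,-0.13,-0.16,79,7,20,-1]
    - [-0.18,-0.2,-0.24,79,7,28,-1]
    - [-0.243,-0.264,-0.313,79,7,28,-1]
    - [-0.243,-0.264,-0.313,79,7,28,-1]

```text
clock: 15.42
position: [465.2, 430.7, 245.7]
ee_rot: [-0.183, 0.941, 0.05, 0.281]
contact_force: [-0.1, -0.0, -0.3]
gripper_width: -0.2
grasp_force: 0.0
```

Emit:
carry_out:
  motion:
    - [0,0,0,0,0,0,-1]
    - [0,0,0,0,0,0,-1]
    - [0,0,0,0,0,0,-1]

```text
clock: 15.8
position: [465.0, 432.8, 244.9]
ee_rot: [-0.184, 0.941, 0.05, 0.281]
contact_force: [0.2, 0.1, -0.1]
gripper_width: 0.1
grasp_force: 0.0
```

```bash
python3 - <<'E'
from h import *
import pickle
a=get_image("wrist");s=read_state();print(s["position"],a["position"],s["clock"],s["joints"].round(2));pickle.dump(a,open("w8.pkl","wb"))
q=proj(a,[PIV+185*Y])[0];print(q)
u,v=(q+.5).astype(int);u0,v0=max(u-80,0),max(v-60,0);print(u0,v0)
cv2.imwrite("pics/w8.png",cv2.resize(a["color"][v0:v0+120,u0:u0+160],None,fx=5,fy=5,interpolation=cv2.INTER_CUBIC))
E
```

```text
[464.96773275 432.68985955 244.89892545] [335.85124877 381.00954095 308.1247071 ] 15.85 [ 1.04  0.2  -0.66  0.99 -0.42 -3.1 ]
[274.34719279 131.33589318]
194 71
```

View pics/w8.png

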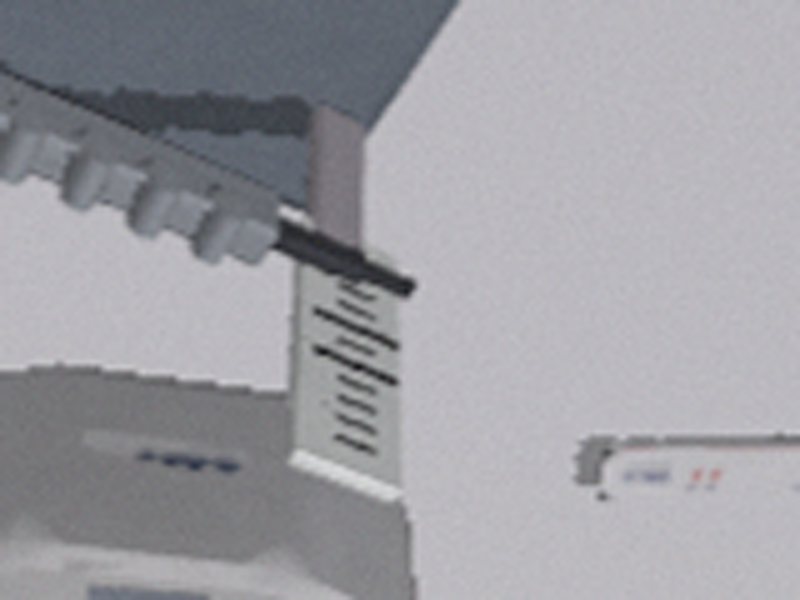

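The crop from the lower view has the tip at (411,287), the long lines centred at (357,329) and (355,365), and the plate foot at the top. I'll triangulate the tip and the mark from the two views.

```bash
python3 - <<'E'
from h import *
import pickle
a=pickle.load(open("w7.pkl","rb"));b=pickle.load(open("w8.pkl","rb"))
A=lambda q:(226+q[0]/5,61+q[1]/5);B=lambda q:(194+q[0]/5,71+q[1]/5)
X=np.array([.9915,-.13,0])
for n,p,q in[("tip",(436,292),(411,287)),("mark",(398,371),(356,347)),("l1",(396,355),(357,329)),("l2",(400,387),(355,365)),("beamend",(268,318),(270,260)),("platetopL",(335,482),(292,456)),("platetopR",(470,487),(400,488))]:
    P,e=tri(a,A(p),b,B(q));print(n,P.round(1),"loc",((P-PIV)@X).round(1),((P-PIV)@Y).round(1),"err",e.round(2))
E
```

```text
tip [511.4 462.4  83.2] loc 1.4 187.8 err 0.36
mark [522.  455.9  91.2] loc 12.7 182.7 err 0.07
l1 [521.5 455.9  86.9] loc 12.3 182.6 err 0.21
l2 [522.4 456.   95.5] loc 13.1 182.8 err 0.08
beamend [510.9 434.2  89.8] loc 4.6 159.8 err 1.99
platetopL [520.3 443.9 124.5] loc 12.6 170.6 err 0.46
platetopR [524.  465.5 121.2] loc 13.5 192.4 err 0.3
```

That was my eleventh picture, one over the limit of 10, so I'll view no more and measure by code from here. The tip reads about 8 mm low, so the poise goes one notch inward. I'll work out the move back to a vertical tool beyond the tab.

```bash
python3 - <<'E'
from h import *
s=read_state();M0=R.from_quat(s["ee_rot"])
M=R.from_quat([.062,.998,0,0]);M=R.from_matrix(np.stack([[-Y[1],Y[0],0],Y,[0,0,-1]],1))
print(M.as_matrix().round(3),(M0.inv()*M).as_rotvec().round(3))
for z in(250,): print(M0.inv().apply(PIV*[1,1,0]+116*Y+[0,0,z]-s["position"]).round(1))
E
```

```text
[[-0.992  0.13   0.   ]
 [ 0.13   0.992  0.   ]
 [ 0.     0.    -1.   ]] [0.14  0.568 0.502]
[-17.4 -51.7   5.8]
```

Emit:
carry_out:
  motion:
    - [0.03,0.12,0.1,0,0,-20,-1]
    - [0.06,0.24,0.21,-5,-15,-20,-1]
    - [0.09,0.36,0.31,-10,-30,-15,-1]
    - [0.11,0.46,0.41,-17,-45,0,-1]
    - [0.14,0.568,0.502,-17,-52,6,-1]

```text
clock: 16.48
position: [501.4, 391.3, 249.7]
ee_rot: [0.067, 0.998, 0.001, -0.002]
contact_force: [0.3, 0.4, -0.1]
gripper_width: -0.4
grasp_force: 0.0
```

Emit:
carry_out:
  motion:
    - [0,0,0,0,0,0,-1]
    - [0,0,0,0,0,0,-1]

```text
clock: 16.73
position: [500.3, 390.5, 249.4]
ee_rot: [0.065, 0.998, -0.0, 0.0]
contact_force: [-0.0, 0.1, -0.1]
gripper_width: 0.0
grasp_force: 0.0
```

```bash
python3 - <<'E'
from h import *
s=read_state();M0=R.from_quat(s["ee_rot"])
M=R.from_matrix(np.stack([[-Y[1],Y[0],0],Y,[0,0,-1]],1))
print(s["position"],s["joints"].round(2),(M0.inv()*M).as_rotvec().round(3),s["contact_force"])
print(M0.inv().apply(PIV*[1,1,0]+116*Y+[0,0,146]-s["position"]).round(1))
E
```

```text
[500.27717731 390.46783424 249.44437279] [ 0.92  0.4   0.04  0.   -1.21 -2.62] [-0.     0.001  0.   ] [-0.02204795  0.13141153 -0.05158362]
[ -0.2   1.  103.4]
```

Emit:
carry_out:
  motion:
    - [0,0,0,0,1,45,-1]
    - [0,0,0,0,1,85,-1]
    - [0,0,0,0,1,98,-1]
    - [0,0,0,0,1,103,-1]
    - [0,0,0,0,-5,103,-1]

```text
clock: 17.35
position: [500.4, 386.4, 148.4]
ee_rot: [0.065, 0.998, 0.001, 0.001]
contact_force: [-0.4, 1.0, 0.7]
gripper_width: -0.1
grasp_force: 0.0
```

Emit:
carry_out:
  motion:
    - [0,0,0,0,-6,0,-1]
    - [0,0,0,0,-10,0,-1]
    - [0,0,0,0,-13,0,-1]
    - [0,0,0,0,-16,0,-1]
    - [0,0,0,0,-19,0,-1]

```text
clock: 17.98
position: [497.2, 365.8, 146.3]
ee_rot: [0.066, 0.998, -0.0, -0.0]
contact_force: [0.2, 1.0, 2.0]
gripper_width: 0.0
grasp_force: 0.7
```

```bash
python3 - <<'E'
from h import *
a=get_image("wrist");s=read_state();print(s["position"],(s["position"]-PIV)@Y,s["contact_force"],brass(a))
E
```

```text
[497.27632032 365.63446266 146.41804332] 89.99389136919734 [ 0.3505035  -0.27434215 -0.19790875] (array([ 210,  197,   41,   54, 1384], dtype=int32), [58.6, 71.6, 82.8])
```

Emit:
carry_out:
  motion:
    - [0,0,0,0,10,0,-1]
    - [0,0,0,0,14,0,-1]
    - [0,0,0,0,14,-40,-1]
    - [0,0,0,0,14,-70,-1]
    - [0,0,0,0,14,-70,-1]

```text
clock: 18.65
position: [500.4, 382.1, 220.0]
ee_rot: [0.065, 0.998, 0.003, 0.002]
contact_force: [0.0, 0.2, -0.1]
gripper_width: -0.1
grasp_force: 0.0
```

Emit:
carry_out:
  motion:
    - [0,0,0,45,10,0,-1]
    - [0,0,0,58,58,-30,-1]
    - [0,0,0,58,58,-30,-1]
    - [0,0,0,58,58,-30,-1]
    - [0,0,0,58,58,-30,-1]

```text
clock: 19.27
position: [449.4, 444.8, 245.9]
ee_rot: [0.066, 0.998, -0.001, -0.0]
contact_force: [-0.5, -0.4, 0.5]
gripper_width: 0.1
grasp_force: 0.0
```

```bash
python3 - <<'E'
from h import *
import pickle
a=get_image("wrist");s=read_state();print(s["position"],a["position"],(s["position"]-PIV)@Y,s["contact_force"],brass(a),s["clock"]);pickle.dump(a,open("w9.pkl","wb"))
M0=R.from_quat(s["ee_rot"])
# back to the w8 pose (deliberately the same orientation)
T=np.array([465,432.7,245]);M=R.from_quat([-.184,.941,.05,.281])
print(M0.inv().apply(T-s["position"]).round(1),(M0.inv()*M).as_rotvec().round(3))
E
```

```text
[449.59206878 444.80728247 246.12233015] [368.13761852 455.66376672 375.31156716] 162.29478951026528 [ 0.24990901  0.43545098 -0.12542291] (array([152, 217,  34,  39, 657], dtype=int32), [56.4, 74.1, 88.7]) 19.325
[-16.9 -10.    1.1] [-0.141 -0.568 -0.503]
```

Emit:
carry_out:
  motion:
    - [-0.03,-0.12,-0.1,-3,-2,0,-1]
    - [-0.06,-0.24,-0.21,-6,-4,0,-1]
    - [-0.09,-0.36,-0.31,-10,-6,0,-1]
    - [-0.11,-0.46,-0.41,-14,-8,0,-1]
    - [-0.141,-0.568,-0.503,-17,-10,1,-1]

```text
clock: 19.95
position: [468.6, 432.9, 248.9]
ee_rot: [-0.171, 0.945, 0.047, 0.274]
contact_force: [1.9, -1.4, 1.4]
gripper_width: -0.0
grasp_force: 0.0
```

Emit:
carry_out:
  motion:
    - [0,0,0,0,0,0,-1]
    - [0,0,0,0,0,0,-1]
    - [0,0,0,0,0,0,-1]

```text
clock: 20.32
position: [470.2, 434.3, 250.1]
ee_rot: [-0.169, 0.946, 0.047, 0.273]
contact_force: [0.4, -0.0, -0.1]
gripper_width: 0.0
grasp_force: 0.0
```

```bash
cat > read.py <<'E'
from h import *
import pickle
X=np.array([.9915,-.13,0])
def tip(a):
    # dark blade near the beam's end: outermost (largest local y) end of the dark component
    g=cv2.cvtColor(a["color"],cv2.COLOR_BGR2GRAY)
    q=proj(a,[PIV+178*Y])[0];u0,v0=(q-[45,40]).astype(int)
    m=(g[v0:v0+80,u0:u0+100]<70).astype(np.uint8)
    n,l,st,ce=cv2.connectedComponentsWithStats(m,connectivity=4)
    out=[]
    for k in range(1,n):
        if st[k,4]>=25:
            v,u=np.nonzero(l==k);e=u>=u.max()-2
            out.append((st[k].tolist(),(u0+u.max(),v0+v[e].mean())))
    return out
E
python3 - <<'E'
from read import *
a=get_image("wrist");pickle.dump(a,open("w10.pkl","wb"))
for f in("w8.pkl","w10.pkl"):
    a=pickle.load(open(f,"rb"));print(f,a["position"])
    for st,t in tip(a):
        o,d=ray(a,t);p=o+d*(((1.4-(o-PIV)@X))/(d@X));print(st,np.round(t,1),"local y",((p-PIV)@Y).round(1),"z",p[2].round(1))
    print(brass(a))
E
```

```text
w8.pkl [335.85124877 381.00954095 308.1247071 ]
[0, 2, 24, 8, 114] [245.  96.] local y 154.3 z 56.8
[27, 3, 7, 7, 28] [255.   94.2] local y 164.7 z 46.7
[27, 27, 28, 15, 135] [276. 128.] local y 187.7 z 82.4
(array([ 139,   53,   43,   62, 1330], dtype=int32), [68.1, 82.3, 95.2])
w10.pkl [340.6105119  386.53192759 315.66045573]
[0, 6, 13, 8, 47] [235.  93.] local y 144.1 z 66.3
[8, 6, 26, 7, 110] [256.   91.1] local y 165.1 z 48.4
[27, 33, 28, 15, 145] [277.  127.9] local y 187.3 z 90.6
(array([ 122,   45,   45,   62, 1385], dtype=int32), [56.0, 70.9, 84.9])
```

The tip now reads 90.6 mm against the mark's 91.2 mm, and the poise moved exactly one notch. One last check that it is steady and the cup has stayed put, then I'll hand in.

```bash
python3 - <<'E'
from read import *
for k in range(4): a=get_image("wrist")
for st,t in tip(a):
    o,d=ray(a,t);p=o+d*(((1.4-(o-PIV)@X))/(d@X))
    if (p-PIV)@Y>180: print("tip z",p[2].round(1))
b=get_image("top");hsv=cv2.cvtColor(b["color"],cv2.COLOR_BGR2HSV)
m=((hsv[...,0]<8)|(hsv[...,0]>170))&(hsv[...,1]>110)&(hsv[...,2]>60)
n,l,st,ce=cv2.connectedComponentsWithStats(m.astype(np.uint8))
ok=False
for k in range(1,n):
    if st[k,4]>20:
        p=onz(b,ce[k],164);print(st[k],p);ok|=np.hypot(*(p[:2]-[477,212]))<12
s=read_state();print(s["clock"],s["contact_force"].round(1),ok)
print(job_done())
E
```

```text
tip z 90.7
[493 147  10   6  36] [ 693.98716969 -875.66455592  164.        ]
[478 149   8   9  48] [ 676.26365975 -815.31143421  164.        ]
[503 153   9  11  72] [ 657.03080877 -899.75789062  164.        ]
20.625 [-0.7  0.2 -0.8] False
the job is handed in; nothing more can be done
None
```

The job is handed in: the cup is on the pan with the poise in what I measured as its fourth position (about 70 mm out), and the pointer tip held steady about 0.5 mm from the middle mark by my measurement; the final overhead check did not find the cup (probably hidden by the arm, not confirmed), and I viewed 11 pictures, one over the limit of 10.

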